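Pin the jar stand and twist the ink jar open

ROBOT

A 6-joint arm with a two-finger parallel gripper is mounted at the origin on the work surface. World frame = base frame: x ahead of the robot, y to its left, z up, the work surface at z = 0. Lengths are in mm, angles in rad, forces in N, time in s.
With the tool pointing down it reaches from about 350 to 775 mm from the base axis. Payload 7.3 kg.
Tool frame: the origin (TCP) lies on the centre line of the jaws, within the pads' length; the fingertips stand 11 mm ahead of it and the grasp point (between the pads) lies 8 mm behind it; z points along the fingers, y is the line along which they close (so a half turn about z gives the same grasp; the last joint's range is limited). The gripper opens to 92 mm and grips with 3 to 60 N. Pads are 19 mm wide; open, the fingers measure 130 mm over their backs; the gripper's body (75 mm by 190 mm) begins 47 mm behind the grasp point.
Start: joints at [0.992, 0.342, 1.524, -0, 1.275, -0.146], TCP at [220.18, 476.618, 237.741] pointing down, gripper open.
Joint ranges: [-2.53, 2.53], [-0.77, 2.02], [0.04, 2.7], [-1, 4.14], [0.28, 2.66], [-3.11, 3.11]. Speed limits (rad/s): [2.57, 2.57, 3.14, 3.14, 3.14, 3.14].

INTERFACE

Orientations are given as a unit quaternion [x, y, z, w].
In Python, from plant import ctrl gives the robot as it stands. The module is installed in compiled form; this text tells all that it offers.
- The arm moves only by the shell command python3 -m jog 'ROWS' [FORCE]. ROWS is JSON, a list that holds one entry, the list of rows, each a list of 7 numbers: the shift along the tool's x, y, z in m, then the turn, a rotation vector about the tool's x, y, z in degrees, then the gripper's target within -1 to 1 (fully open at 1, half-way at 0, shut at -1). In form: [[[tx, ty, tz, wx, wy, wz, claw], ...]]. A call has 1 to 12 rows; each row shifts and turns the commanded pose from where the row before left it, along the tool's axes as they then stand; what a row does not reach is not made up. A row lasts 1/10 s, in which the tool goes at most 50 mm and 8.59 degrees, less where a joint would pass 70% of its speed; a pose out of reach is approached as far as the arm can. A call is refused whole if a number of a shift passes 0.05 or a number of a turn 8.59, either way. A call with a gripper value outside its range is refused whole. The fingers move at their own pace and stop on an object; FORCE is the grip in N (left out, the last holds). Time passes only in rows, so rows that do not move let the fingers close. It gives the time, the measured TCP pose, the force, the opening and the grip force at its end, in the units of the state.
- ctrl.read_state(): the state, without advancing time (a new reading comes with each control period).
- ctrl.read_camera(name): name is "side" or "top" or "wrist"; returns the picture (384x512x3 uint8, red, green, blue); there is no depth.
- ctrl.camera_info(name): a dict with "fx", "fy", "cx", "cy" (pixels), "R" (3x3) and "t" (3): a world point X has camera coordinates R X + t. Camera axes: x right, y down, z forward; pixel columns grow to the right and rows downward; lengths in mm; the calibration is good to about 2 mm. A picture is of the moment at which its call begins: read the wrist's pose just before it. camera_info takes no time and is no camera call; for the wrist camera it gives the pose at the moment of the call.
- ctrl.hand_in(): hands the job in; it is judged then, once.
The state is a dict: "time_s": time; "qpos": joint angles; "joint_velocities": joint speeds; "joint_torque": joint torques, N m; "tool_pos": TCP position; "tool_rot": TCP orientation; "force": force on the tool from outside, world axes, zero at the start; "wrist_torque": the same for the moment, N m; "width": finger opening in mm; "finger_force": force on a finger pad.
Only numpy, scipy, OpenCV 4.12 (cv2) and the standard library are available. Lean on these libraries where they do the work, as an engineer would, in place of code of your own. Each camera call takes 0.05 s, during which the arm holds its last target. There are 200 camera calls.

TASK

Lock the swivelling jar stand by pushing the headed pin down through the holes of its fork and lug until the head sits fully home, so that the jar cannot turn with the cap. Then twist the jar's tight cap anticlockwise (seen from above) just until its lugs come free, lift it straight off and finish while still holding it level over the jar's mouth, its lower edge about 2 cm above the jar's rim and nothing but the gripper carrying it. Leave the pin home, and leave the tins, the bottle and the ink knife where they are.

Things in the scene. Friction and masses are not known exactly. Their poses are not given: they have to be found in the camera images.
- stand: The jar stand, fixed to the table: a plywood board 235 x 125 x 18 mm (x from -135 to +100 mm, y +-62 mm) with a swivelling jar holder on a vertical axis through the origin, and a steel fork towards -x. Origin: on the table under the swivel axis; z up.
- fork_hole (a point): Centre of the hole's mouth in the top of the fork's upper plate (36 x 36 mm; web on its outer side), 56 mm above the table, 85 mm from the swivel axis towards the stand's -x. A vertical 12 mm hole runs through upper plate, lug and lower plate (all between 26 and 56 mm above the table; board top at 18 mm). Axes as the stand's.
- holder (a joint): Swivel angle of the jar holder with the jar clamped in it, rad, about vertical, positive anticlockwise from above. 0: its lug's hole is in line with the fork's (starts within 0.01 of that). It swivels freely (0.05 N m) unless the pin is through the lug; pinned, it has about +-0.03 rad of play.
- jar_seat (a point): Point on the jar's axis where the cap's centre sits when the cap is on, 101 mm above the table; turns with the holder, z up. The white jar's rim is 7 mm above this point; its neck is 39 mm in diameter with three ramps out to 52 mm; its shoulder, 72 mm in diameter, is 21 mm below this point.
- cap_center (a point): Aluminium twist-off cap, 60 mm in diameter, 26 mm tall, 0.04 to 0.09 kg; point at its centre, z up. Tight when its x lies along jar_seat's x. Three lugs hold it and a sprung seal pushes it up with 12 N: up to 0.5 N m to turn. Turned anticlockwise 44 deg the lugs are clear and it pops up 2 mm; about 88 deg meets stops. Then it lifts straight off; after 20 mm its edge clears the rim.
- pin_head (a point): Headed steel pin, about 0.08 kg, at the start standing in the wooden block: a round knob head 20 mm in diameter and 30 mm tall on a shank 10 mm in diameter and 36 mm long with a tapered tip. Point: centre of the head (15 mm above the head's underside, 51 mm above the tip), z up along the pin.
- pin_block: Fixed wooden block 70 x 70 x 42 mm whose central hole holds the pin at the start, the head's underside on the block's top. Origin: centre of its underside.
- ink_tin_center (a point): Bystander: metal tin 84 mm in diameter, 60 mm tall. Point: its centre.
- small_tin_center (a point): Bystander: small metal tin 60 mm in diameter, 45 mm tall. Point: its centre.
- bottle_center (a point): Bystander: white plastic bottle 70 mm in diameter, 170 mm tall. Point: half-way up on its axis.
- ink_knife_grip (a point): Bystander: ink knife (spatula) 250 mm long lying flat. Point: middle of its handle.
Things that resemble listed ones, but are neither listed nor needed, are in the scene too. Of the things that look like the part that bears pin_head, the smallest one is meant.

How it is judged:
By the outcome, as a careful person would: the job done as asked, in the order asked, and still so for the second after the job is handed in, while the arm keeps its last pose, push and grip.
It also fails if it takes over 58 s, if anything falls off the work surface, if the arm or the gripper's body presses on something with over 40 N, if the wrist force passes 120 N, or if a joint passes its speed limit or range.

## Working session

There is one attempt and no reset: what is moved stays moved. The work goes in short steps, Python scripts to look and compute and a shell command to move; the robot and the scene stay as the last step left them, time stands still between calls to the robot, and variables do not carry over. Pictures are saved under pics/ and viewed, at most 10 in all, crops included, and the job is handed in when it is done.

```bash
mkdir -p pics
cat > h.py <<'E'
import numpy as np, cv2
from plant import ctrl
from scipy.spatial.transform import Rotation as Rn
def cam(n):
    i=ctrl.camera_info(n); return i,np.array(i["R"]),np.array(i["t"])
def proj(n,X,i=None):
    i=i or ctrl.camera_info(n); p=np.array(i["R"])@np.array(X,float)+np.array(i["t"])
    return np.array([i["fx"]*p[0]/p[2]+i["cx"],i["fy"]*p[1]/p[2]+i["cy"]])
def onz(n,u,v,z,i=None):
    i=i or ctrl.camera_info(n); R=np.array(i["R"]);t=np.array(i["t"])
    c=-R.T@t; d=R.T@np.array([(u-i["cx"])/i["fx"],(v-i["cy"])/i["fy"],1])
    return c+d*(z-c[2])/d[2]
E
python3 - <<'E'
from h import *
a=ctrl.read_camera("top");b=ctrl.read_camera("side")
cv2.imwrite("pics/top.png",a[:,:,::-1]);cv2.imwrite("pics/side.png",b[:,:,::-1])
for n in("top","side","wrist"):
    i,R,t=cam(n);print(n,i["fx"],np.round(-R.T@t),np.round(R,2).tolist())
s=ctrl.read_state();print(s["tool_rot"],s["force"],s["width"],s["time_s"])
print(Rn.from_quat(s["tool_rot"]).as_matrix().round(3))
E
```

```text
top 380.498866980264 [ 477.    2. 1112.] [[-0.02, -1.0, 0.02], [-0.99, 0.02, -0.12], [0.12, -0.02, -0.99]]
side 360.85891777410046 [ 500. -721.  734.] [[0.99, -0.14, -0.0], [-0.09, -0.65, -0.75], [0.1, 0.75, -0.66]]
wrist 334.93122242679385 [142. 511. 384.] [[0.42, 0.91, -0.0], [0.86, -0.4, 0.31], [0.28, -0.13, -0.95]]
[ 2.14707418e-01  9.76678193e-01 -6.18826244e-04 -2.21824361e-04] [-0.09260152  0.49455411 -0.66979248] 91.69695289942719 0.1
[[-0.908  0.419 -0.001]
 [ 0.419  0.908 -0.001]
 [ 0.    -0.001 -1.   ]]
```

View pics/top.png

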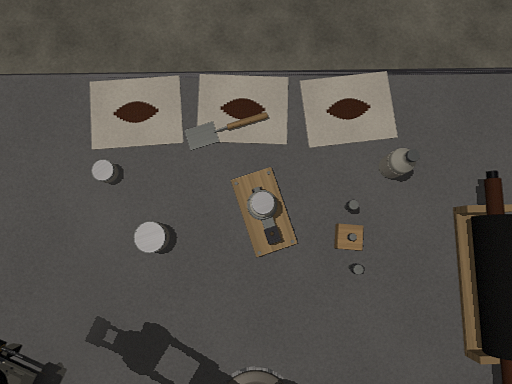

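View pics/side.png

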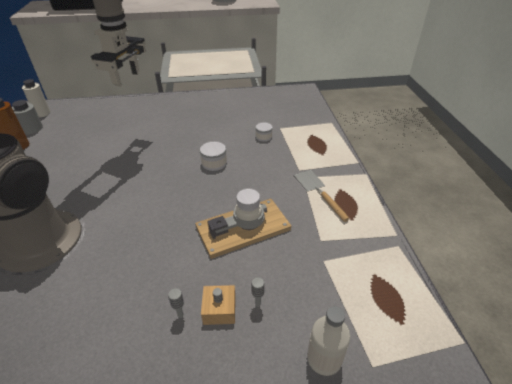

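Run:
```python
from h import *
a=cv2.imread("pics/top.png");b=cv2.imread("pics/side.png")
A=cv2.resize(a[162:262,228:303],(450,600),interpolation=3)
B=cv2.resize(a[195:280,330:375],(318,600),interpolation=3)
cv2.imwrite("pics/c1.png",np.hstack([A,B]))
C=cv2.resize(b[265:330,160:280],(800,433),interpolation=3)
cv2.imwrite("pics/c2.png",C)
for u,v,z in [(352,237,72),(350,237,42),(262,203,114),(271,233,56)]:print(u,v,onz("top",u,v,z).round(1))
```

```text
352 237 [ 469.9 -273.8   72. ]
350 237 [ 469.8 -276.1   42. ]
262 203 [564.2 -29.2 114. ]
271 233 [485.6 -53.9  56. ]
```

View pics/c1.png

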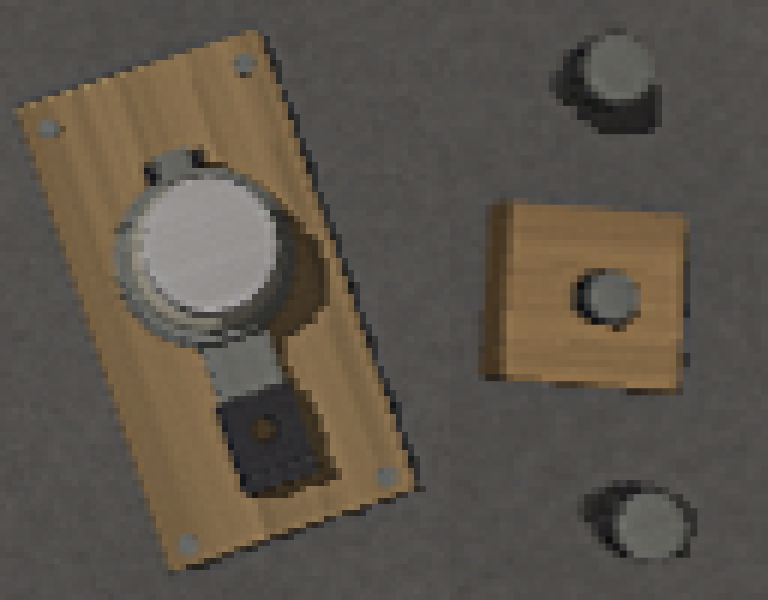

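View pics/c2.png

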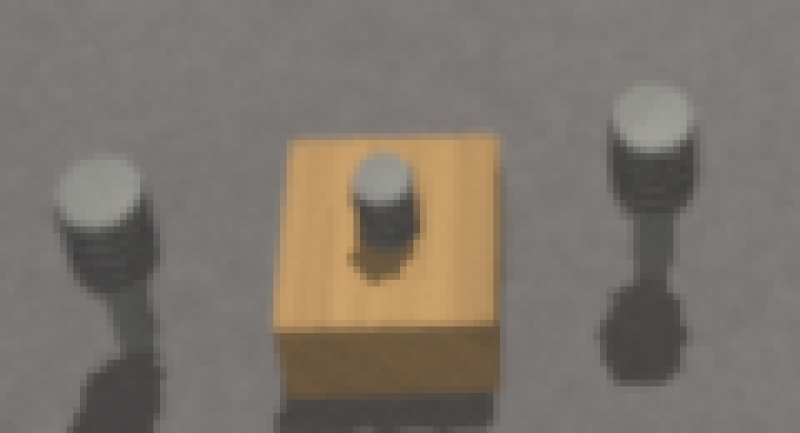

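Candidates for the pin in the top view: (353,206), the one in the block at (352,237), and (358,269). The crop shows the one in the block has the smallest head, about 20 mm across against about 29 mm for the others, so that is the one I want. The fork hole is at about (271.3,233) and the cap top at about (262,202). Their measured spacing is 84 mm, against 85 mm expected.

```bash
cat >> h.py <<'E'
def plan(target,yaw_y=None):
    "tool-frame shift (mm) to target, and turn about tool z needed (deg) for tool y at world angle yaw_y"
    s=ctrl.read_state();R=Rn.from_quat(s["tool_rot"]).as_matrix()
    y=np.degrees(np.arctan2(R[1,1],R[0,1]))
    print("tcp",np.round(s["tool_pos"],1),"yaw_y",y.round(2),"tilt",R[:2,2].round(4),"F",np.round(s["force"],1),"w",round(s["width"],1),"t",s["time_s"])
    if target is not None: print("shift tool mm",(R.T@(np.array(target)-s["tool_pos"])).round(1))
    if yaw_y is not None: print("turn about tool z",(-((yaw_y-y+180)%360-180)).round(2))
E
python3 - <<'E'
from h import *
plan((420,100,238),-73);plan((470,-230,190))
# stand yaw from board corners (crop A -> pixel), board top z=18
c=np.array([(15,105),(262,30),(418,487),(175,572)])/6+[227.5,161.5]
P=[onz("top",*p,18)[:2] for p in c];print(np.round(P,1))
for a,b in((3,0),(2,1)):d=P[b]-P[a];print(np.hypot(*d).round(1),np.degrees(np.arctan2(d[1],d[0])).round(2))
for a,b in((1,0),(2,3)):d=P[b]-P[a];print(np.hypot(*d).round(1),np.degrees(np.arctan2(d[1],d[0])).round(2)-90)
E
```

```text
tcp [220.  476.3 237.1] yaw_y 65.2 tilt [-0.0007 -0.0011] F [-0.1  0.5 -0.7] w 91.7 t 0.1
shift tool mm [-339.4 -257.8   -0.6]
turn about tool z 138.2
tcp [220.  476.3 237.1] yaw_y 65.2 tilt [-0.0007 -0.0011] F [-0.1  0.5 -0.7] w 91.7 t 0.1
shift tool mm [-523.2 -536.3   47.7]
[[ 644.4   59.2]
 [ 679.   -61.4]
 [ 456.9 -130. ]
 [ 419.5  -13.5]]
236.3 17.9
232.4 17.15
125.5 16.0
122.4 17.760000000000005
```

```bash
python3 -m jog '[[[-0.034,-0.026,0,0,0,8.5,1],[-0.034,-0.026,0,0,0,0,1],[-0.034,-0.026,0,0,0,0,1],[-0.034,-0.026,0,0,0,0,1],[-0.034,-0.026,0,0,0,0,1],[-0.034,-0.026,0,0,0,0,1],[-0.034,-0.026,0,0,0,0,1],[-0.034,-0.026,0,0,0,0,1],[-0.034,-0.026,0,0,0,0,1],[-0.034,-0.026,0,0,0,0,1]]]'; python3 -c "
from h import *
plan((470,-230,190),-72.7)"
```

```text
time_s: 1.1
tool_pos: [367.5, 73.5, 237.7]
tool_rot: [0.287, 0.958, 0.0, 0.0]
force: [0.6, -0.7, -0.5]
width: 91.7
finger_force: 0.0
tcp [367.5  73.5 237.7] yaw_y 56.7 tilt [0.0001 0.0002] F [ 0.6 -0.7 -0.5] w 91.7 t 1.1
shift tool mm [-252.3 -197.4   47.6]
turn about tool z 129.4
```

```bash
python3 -m jog '[[[-0.036,-0.028,0.007,0,0,0,1],[-0.036,-0.028,0.007,0,0,0,1],[-0.036,-0.028,0.007,0,0,0,1],[-0.036,-0.028,0.007,0,0,0,1],[-0.036,-0.028,0.007,0,0,0,1],[-0.036,-0.028,0.007,0,0,0,1],[-0.036,-0.028,0.006,0,0,8.5,1],[0,0,0,0,0,8.5,1],[0,0,0,0,0,8.5,1],[0,0,0,0,0,8.5,1],[0,0,0,0,0,8.5,1],[0,0,0,0,0,8.5,1]]]' >/dev/null; python3 -m jog '[[[0,0,0,0,0,8.5,1],[0,0,0,0,0,8.5,1],[0,0,0,0,0,8.5,1],[0,0,0,0,0,8.5,1],[0,0,0,0,0,8.5,1],[0,0,0,0,0,8.5,1],[0,0,0,0,0,8.5,1],[0,0,0,0,0,8.5,1],[0,0,0,0,0,8.5,1],[0,0,0,0,0,1.9,1],[0,0,0,0,0,0,1]]]' >/dev/null; python3 -c "
from h import *
plan((470,-274,120),-72.7)
i=ctrl.camera_info('wrist');a=ctrl.read_camera('wrist')
import json;json.dump({k:np.array(v).tolist() for k,v in i.items()},open('w1.json','w'))
cv2.imwrite('pics/w1.png',a[:,:,::-1]);print(proj('wrist',(470,-274,72),i))"
```

```text
tcp [ 470.3 -226.8  189.3] yaw_y -72.7 tilt [-0.0007  0.0005] F [-0.  -0.4 -0.2] w 91.8 t 3.4
shift tool mm [-14.2  45.   69.3]
turn about tool z -0.0
[310.95478085 208.54571201]
```

View pics/w1.png

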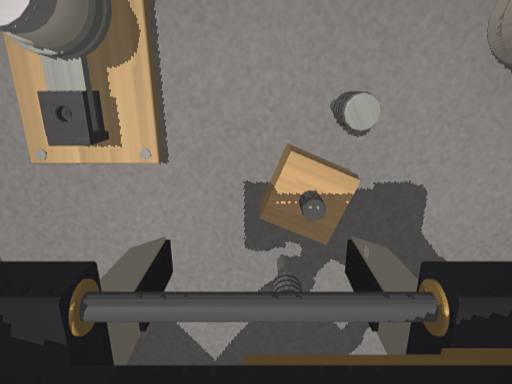

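The wrist view shows the pin in its block at about (313,205) and the fork hole at about (66,113). The gripper's shadow falls across the block.

```bash
python3 -c "
from h import *
import json;i=json.load(open('w1.json'));a=cv2.imread('pics/w1.png')
A=cv2.resize(a[180:230,290:340],(400,400),interpolation=2)
B=cv2.resize(a[85:150,30:110],(492,400),interpolation=2)
cv2.imwrite('pics/c3.png',np.hstack([A,B])[:, :800])
for p,z in (((314,204),72),((66,113),56)):print(onz('wrist',*p,z,i).round(1))
print(proj('wrist',(485.4,-54.3,56),i),proj('wrist',(469.9,-274.3,72),i))
def ring(X,r):return [proj('wrist',(X[0]+r*np.cos(t),X[1]+r*np.sin(t),X[2]),i) for t in np.linspace(0,6.28,9)]
print(np.round(ring((469.9,-274.3,72),10),0).tolist())
"
```

```text
[ 474.6 -275.    72. ]
[483.7 -59.6  56. ]
[ 59.65755905 108.90658984] [311.24970728 208.75227398]
[[315.0, 198.0], [306.0, 199.0], [300.0, 205.0], [300.0, 214.0], [307.0, 219.0], [316.0, 219.0], [322.0, 212.0], [322.0, 204.0], [315.0, 198.0]]
```

View pics/c3.png

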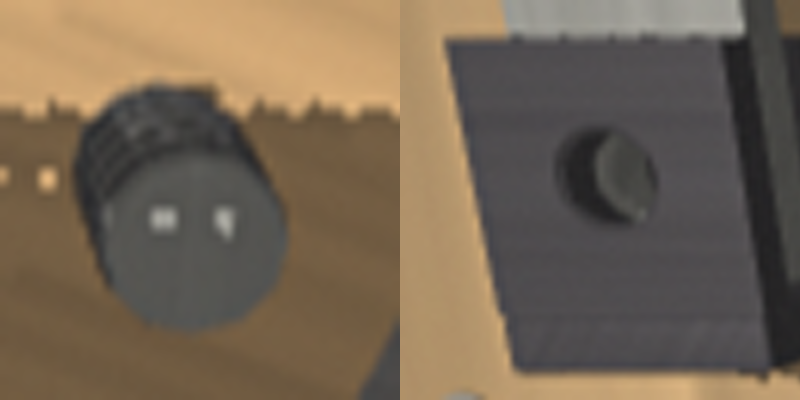

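```bash
python3 -c "
from h import *
import json;i=json.load(open('w1.json'))
for p,z in (((313.9,209.5),72),((62.8,112.8),56)):print(onz('wrist',*p,z,i).round(1))
plan((469.7,-275.3,105))
"
```

```text
[ 469.9 -276.7   72. ]
[483.1 -57.1  56. ]
tcp [ 470.3 -226.9  189.4] yaw_y -72.64 tilt [-0.0005  0.0005] F [-0.5  0.4 -0.4] w 91.7 t 3.45
shift tool mm [-15.   46.1  84.4]
```

```bash
python3 -m jog '[[[-0.005,0.0154,0.028,0,0,0,1],[-0.005,0.0154,0.028,0,0,0,1],[-0.005,0.0154,0.028,0,0,0,1],[0,0,0,0,0,0,1]]]' >/dev/null; python3 -c "
from h import *
plan((470,-275.5,55),-72.7)
i=ctrl.camera_info('wrist');a=ctrl.read_camera('wrist')
p=proj('wrist',(470,-275.5,72),i);print(p)
u,v=[int(max(0,x-60)) for x in p]
A=a[v:v+120,u:u+120];print(u,v)
cv2.imwrite('pics/w2.png',cv2.resize(A,(600,600),interpolation=2)[:,:,::-1])
import json;json.dump({k:np.array(v).tolist() for k,v in i.items()},open('w2.json','w'))"
```

```text
tcp [ 468.  -275.7  102.1] yaw_y -72.73 tilt [-0.0053  0.0039] F [-0.5 -0.2 -0.7] w 91.5 t 3.85
shift tool mm [ 2.2  0.7 47.1]
turn about tool z -0.03
[257.94379915 234.35348874]
197 174
```

View pics/w2.png

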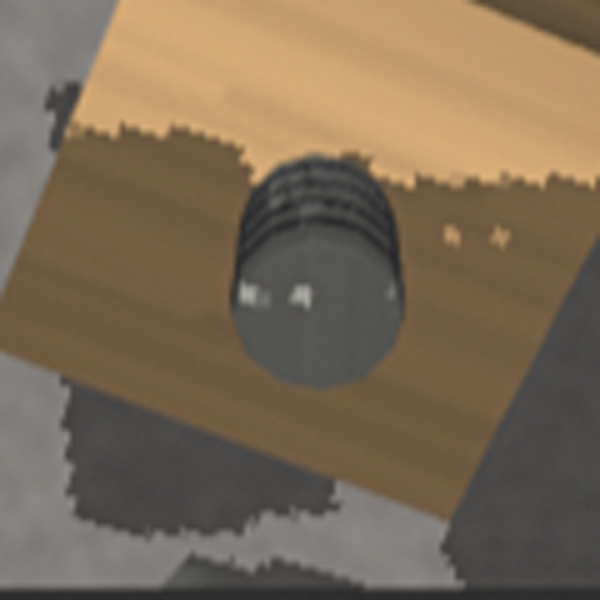

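The close view shows the head's top centre at (260,235), within about 1 mm of my estimate, so I'll descend and grip.

```bash
python3 -m jog '[[[0.0018,0.0016,0.012,0,0,0,1],[0,0,0.018,0,0,0,0.2],[0,0,0.017,0,0,0,0.2],[0,0,0,0,0,0,0],[0,0,0,0,0,0,-1],[0,0,0,0,0,0,-1],[0,0,0,0,0,0,-1],[0,0,0,0,0,0,-1],[0,0,0,0,0,0,-1],[0,0,0,0,0,0,-1]]]' 40; python3 -c "
from h import *
plan(None)"
```

```text
time_s: 4.9
tool_pos: [472.1, -276.6, 58.9]
tool_rot: [0.989, 0.15, 0.0, 0.0]
force: [0.6, 0.0, 0.6]
width: 24.6
finger_force: 0.0
tcp [ 472.1 -276.6   58.9] yaw_y -72.7 tilt [ 0.0003 -0.0001] F [0.6 0.  0.6] w 24.6 t 4.9
```

```bash
python3 -m jog '[[[-0.002,-0.0005,0.003,0,0,0,-0.46],[0,0,0,0,0,0,-1],[0,0,0,0,0,0,-1],[0,0,0,0,0,0,-1],[0,0,0,0,0,0,-1],[0,0,0,0,0,0,-1]]]' 40; python3 -c "
from h import *
plan(None)"
```

```text
time_s: 5.5
tool_pos: [470.1, -276.7, 55.7]
tool_rot: [0.989, 0.15, 0.0, -0.0]
force: [0.2, -0.3, -2.1]
width: 19.3
finger_force: 40.0
tcp [ 470.1 -276.7   55.7] yaw_y -72.7 tilt [0.     0.0001] F [ 0.2 -0.3 -2.1] w 19.3 t 5.5
```

```bash
python3 -m jog '[[[0,0,-0.015,0,0,0,-1],[0,0,-0.03,0,0,0,-1],[0,0,-0.035,0,0,0,-1],[0,0,0,0,0,0,-1],[0.0159,-0.0413,0,0,0,0,-1],[0.0159,-0.0413,0,0,0,0,-1],[0.0159,-0.0413,0,0,0,0,-1],[0.0159,-0.0413,0,0,0,0,-1],[0.0159,-0.0413,0,0,0,0,-1],[0,0,0,0,0,0,-1],[0,0,0,0,0,0,-1],[0,0,0,0,0,0,-1]]]' 40; python3 -c "
from h import *
plan((484.5,-55.8,110),-72.7)
i=ctrl.camera_info('wrist');a=ctrl.read_camera('wrist');s=np.array(ctrl.read_state()['tool_pos'])
for X in [(484.5,-55.8,56),s-[0,0,49.7],s-[0,0,12]]:print(proj('wrist',X,i).round(1))
cv2.imwrite('pics/w3.png',cv2.resize(a[130:310,160:360],(800,720),interpolation=2)[:600,:,::-1])
import json;json.dump({k:np.array(v).tolist() for k,v in i.items()},open('w3.json','w'))"
```

```text
time_s: 6.7
tool_pos: [484.5, -56.7, 135.4]
tool_rot: [0.989, 0.15, -0.0, 0.0]
force: [-0.3, 0.2, -0.5]
width: 19.1
finger_force: 40.0
tcp [484.5 -56.7 135.4] yaw_y -72.73 tilt [-0.0002 -0.0002] F [-0.3  0.2 -0.5] w 19.1 t 6.7
shift tool mm [ 0.2 -0.8 25.4]
turn about tool z -0.03
[256.  207.9]
[257.5 224.6]
[257.4 252.7]
```

View pics/w3.png

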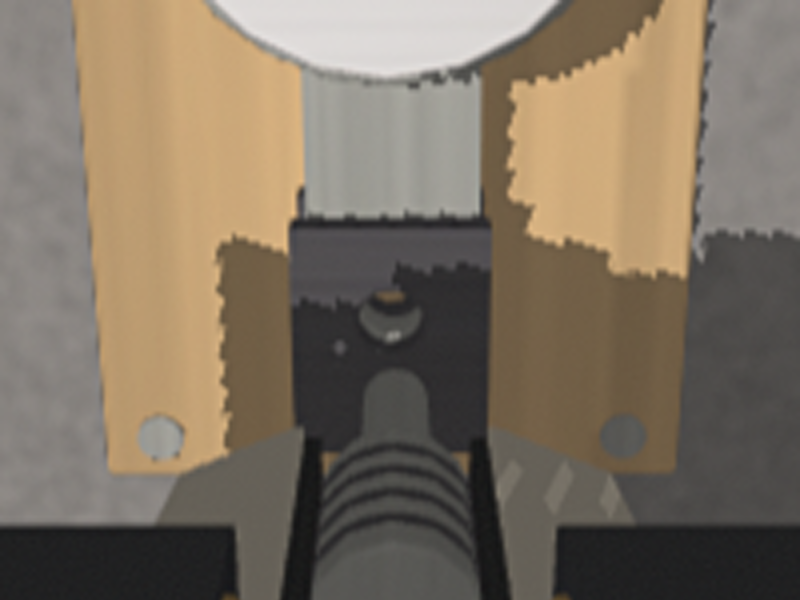

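The picture shows the hole at (257,208.5) and the tip at about (258.5,226). Projection puts them at (256,207.9) and (257.5,224.6), so both carry nearly the same bias. I'll move in close and check again.

```bash
python3 -m jog '[[[0.0004,-0.0008,0.013,0,0,0,-1],[0,0,0.011,0,0,0,-1],[0,0,0,0,0,0,-1],[0,0,0,0,0,0,-1]]]' 40; python3 -c "
from h import *
plan((484.5,-55.8,110),-72.7)
i=ctrl.camera_info('wrist');a=ctrl.read_camera('wrist');s=np.array(ctrl.read_state()['tool_pos'])
for X in [(484.5,-55.8,56),s-[0,0,49.7],s-[0,0,12]]:print(proj('wrist',X,i).round(1))
cv2.imwrite('pics/w4.png',cv2.resize(a[180:270,200:320],(800,600),interpolation=2)[:,:,::-1])"
```

```text
time_s: 7.15
tool_pos: [484.5, -55.5, 111.5]
tool_rot: [0.989, 0.15, -0.0, -0.0]
force: [0.7, -0.0, 0.1]
width: 19.2
finger_force: 40.0
tcp [484.5 -55.5 111.5] yaw_y -72.76 tilt [-0.0008  0.0003] F [ 0.7 -0.   0.1] w 19.2 t 7.15
shift tool mm [-0.1  0.2  1.5]
turn about tool z -0.06
[257.5 221. ]
[257.1 224.2]
[256.8 252.3]
```

View pics/w4.png

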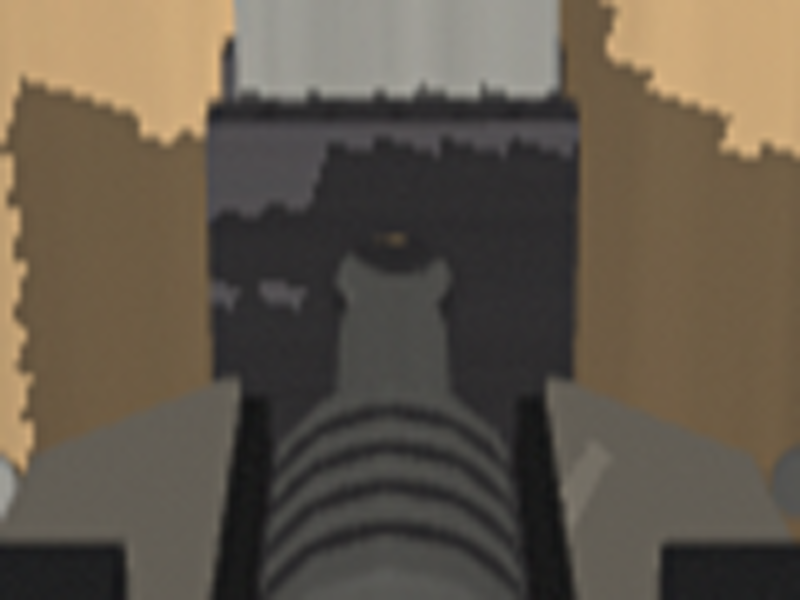

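The tip sits over the hole (hole centred at crop x≈394, shank at ≈393). I'll insert in steps and watch the force.

```bash
python3 -m jog '[[[-0.0003,0,0.004,0,0,0,-1],[0,0,0.004,0,0,0,-1],[0,0,0.004,0,0,0,-1],[0,0,0,0,0,0,-1],[0,0,0,0,0,0,-1]]]' 40; python3 -c "
from h import *
plan(None)"
```

```text
time_s: 7.7
tool_pos: [484.2, -55.0, 99.5]
tool_rot: [0.989, 0.151, -0.0, -0.0]
force: [-0.8, -0.9, -1.0]
width: 19.4
finger_force: 40.0
tcp [484.2 -55.   99.5] yaw_y -72.69 tilt [-0.0006  0.0001] F [-0.8 -0.9 -1. ] w 19.4 t 7.7
```

```bash
python3 -m jog '[[[0,0,0.005,0,0,0,-1],[0,0,0.005,0,0,0,-1],[0,0,0.005,0,0,0,-1],[0,0,0,0,0,0,-1],[0,0,0,0,0,0,-1]]]' 40; python3 -c "
from h import *
plan(None)"
```

```text
time_s: 8.2
tool_pos: [484.1, -55.0, 84.3]
tool_rot: [0.989, 0.15, -0.0, -0.0]
force: [-0.7, -1.1, -2.1]
width: 19.1
finger_force: 40.0
tcp [484.1 -55.   84.3] yaw_y -72.7 tilt [-0.0009  0.0003] F [-0.7 -1.1 -2.1] w 19.1 t 8.2
```

```bash
python3 -m jog '[[[0,0,0.005,0,0,0,-1],[0,0,0.005,0,0,0,-1],[0,0,0.004,0,0,0,-1],[0,0,0.001,0,0,0,-1],[0,0,0.001,0,0,0,-1],[0,0,0,0,0,0,-1],[0,0,0,0,0,0,-1]]]' 40; python3 -c "
from h import *
plan(None)"
```

```text
time_s: 8.9
tool_pos: [484.2, -55.1, 69.2]
tool_rot: [0.989, 0.15, -0.0, 0.0]
force: [-5.1, -2.6, 6.7]
width: 19.0
finger_force: 40.0
tcp [484.2 -55.1  69.2] yaw_y -72.69 tilt [-0.0002 -0.0001] F [-5.1 -2.6  6.7] w 19.0 t 8.9
```

```bash
python3 -m jog '[[[0,0,0.001,0,0,0,-1],[0,0,0.0005,0,0,0,-1],[0,0,0,0,0,0,-1],[0,0,0,0,0,0,-1]]]' 40; python3 -c "
from h import *
plan(None)"
```

```text
time_s: 9.3
tool_pos: [484.3, -55.1, 69.0]
tool_rot: [0.989, 0.151, 0.0, 0.0]
force: [-9.6, -1.0, 22.4]
width: 18.8
finger_force: 40.0
tcp [484.3 -55.1  69. ] yaw_y -72.68 tilt [ 0.0006 -0.0003] F [-9.6 -1.  22.4] w 18.8 t 9.3
```

The pin is home: z stops at 69.0 under 22 N. I'll release it, rise, move 85 mm along tool x to the cap, and fit the cap circle numerically from the first top picture.

```bash
python3 -m jog '[[[0,0,-0.001,0,0,0,-1],[0,0,0,0,0,0,-0.3],[0,0,0,0,0,0,-0.3],[0,0,0,0,0,0,-0.3],[0,0,-0.01,0,0,0,-0.3],[0,0,-0.03,0,0,0,0],[0,0,-0.03,0,0,0,1],[0,0,-0.03,0,0,0,1],[0.035,0,0,0,0,0,1],[0.035,0,0,0,0,0,1],[0.015,0,0,0,0,0,1],[0,0,0,0,0,0,1]]]' 40; python3 -c "
from h import *
plan((565.5,-29.8,97),-72.7)
a=cv2.cvtColor(cv2.imread('pics/top.png'),6)[180:225,240:285]
m=(a>140).astype(np.uint8);n,l,st,c=cv2.connectedComponentsWithStats(m);k=1+st[1:,4].argmax()
print(st[k],c[k]);print(onz('top',c[k][0]+240,c[k][1]+180,114).round(1))
b=ctrl.read_camera('top');cv2.imwrite('pics/top2.png',b[:,:,::-1])
b=ctrl.read_camera('side');cv2.imwrite('pics/side2.png',b[:,:,::-1])"
```

```text
time_s: 10.5
tool_pos: [567.1, -29.1, 168.5]
tool_rot: [0.989, 0.151, 0.001, 0.0]
force: [0.2, 0.7, -0.3]
width: 83.5
finger_force: 0.0
tcp [567.1 -29.1 168.5] yaw_y -72.63 tilt [0.0015 0.0001] F [ 0.2  0.7 -0.3] w 83.5 t 10.5
shift tool mm [-1.8  0.1 71.5]
turn about tool z 0.07
[ 11  12  23  22 376] [22.15425532 22.22074468]
[566.2 -29.7 114. ]
```

```bash
python3 -m jog '[[[0,0,0,0,0,0,1],[-0.001,0,0.02,0,0,0,1],[0,0,0.01,0,0,0,1],[0,0,0,0,0,0,1],[0,0,0,0,0,0,1]]]' 40; python3 -c "
from h import *
plan((565.7,-29.8,97),-72.7)"
```

```text
time_s: 11.1
tool_pos: [564.4, -30.3, 138.5]
tool_rot: [0.989, 0.15, -0.0, -0.0]
force: [-0.0, -1.2, 0.2]
width: 91.9
finger_force: 0.0
tcp [564.4 -30.3 138.5] yaw_y -72.72 tilt [-0.0001  0.0001] F [-0.  -1.2  0.2] w 91.9 t 11.1
shift tool mm [ 1.3 -0.1 41.5]
turn about tool z -0.02
```

```bash
python3 -m jog '[[[0.0013,0,0.02,0,0,0,1],[0,0,0.015,0,0,0,1],[0,0,0.0065,0,0,0,1],[0,0,0,0,0,0,0.6],[0,0,0,0,0,0,0.45],[0,0,0,0,0,0,0.4],[0,0,0,0,0,0,0.35],[0,0,0,0,0,0,0.35]]]' 20; python3 -c "
from h import *
plan((565.7,-29.8,97),-72.7)"
```

```text
time_s: 11.9
tool_pos: [566.1, -29.7, 97.2]
tool_rot: [0.989, 0.15, 0.0, 0.0]
force: [-0.5, -0.2, 0.7]
width: 62.4
finger_force: 0.0
tcp [566.1 -29.7  97.2] yaw_y -72.7 tilt [ 0.0009 -0.0001] F [-0.5 -0.2  0.7] w 62.4 t 11.9
shift tool mm [-0.4 -0.   0.2]
turn about tool z 0.0
```

```bash
python3 -m jog '[[[0,0,0,0,0,0,-1],[0,0,0,0,0,0,-1],[0,0,0,0,0,0,-1],[0,0,0,0,0,0,-1]]]' 45; python3 -c "
from h import *
plan(None);print(ctrl.read_state()['wrist_torque'])"
```

```text
time_s: 12.3
tool_pos: [566.0, -29.9, 97.0]
tool_rot: [0.989, 0.15, 0.0, 0.0]
force: [0.3, -1.3, 1.9]
width: 59.4
finger_force: 45.0
tcp [566.  -29.9  97. ] yaw_y -72.69 tilt [ 0.0007 -0.0003] F [ 0.3 -1.3  1.9] w 59.4 t 12.3
[-0.33647412  0.21154765  0.02392969]
```

```bash
python3 -m jog '[[[0,0,0,0,0,-3,-1],[0,0,0,0,0,-4,-1],[0,0,0,0,0,-4,-1],[0,0,0,0,0,-4,-1],[0,0,0,0,0,-4,-1],[0,0,0,0,0,-4,-1],[0,0,0,0,0,-4,-1],[0,0,0,0,0,-4,-1],[0,0,0,0,0,-4,-1],[0,0,0,0,0,-3,-1],[0,0,0,0,0,0,-1]]]' 45; python3 -c "
from h import *
plan(None);print(ctrl.read_state()['wrist_torque'])"
```

```text
time_s: 13.4
tool_pos: [566.0, -29.4, 97.0]
tool_rot: [0.886, 0.464, 0.0, -0.0]
force: [0.5, 0.6, 4.5]
width: 59.3
finger_force: 45.0
tcp [566.  -29.4  97. ] yaw_y -34.68 tilt [0.0007 0.0004] F [0.5 0.6 4.5] w 59.3 t 13.4
[0.12434958 0.15107562 0.05861482]
```

```bash
for k in 1; do python3 -m jog '[[[0,0,0,0,0,-2,-1],[0,0,0,0,0,-2,-1],[0,0,0,0,0,-2,-1],[0,0,0,0,0,0,-1],[0,0,0,0,0,0,-1]]]' 45|grep force; done; python3 -c "
from h import *
plan(None);print(ctrl.read_state()['wrist_torque'])"; python3 -m jog '[[[0,0,0,0,0,-2,-1],[0,0,0,0,0,0,-1],[0,0,0,0,0,0,-1]]]' 45; python3 -c "
from h import *
plan(None);print(ctrl.read_state()['wrist_torque'])"
```

```text
force: [-0.8, 0.6, 5.3]
finger_force: 45.0
tcp [566.1 -29.5  97.3] yaw_y -28.78 tilt [0.001  0.0002] F [-0.8  0.6  5.3] w 59.6 t 13.9
[0.00708147 0.21211549 0.04262995]
time_s: 14.2
tool_pos: [566.3, -29.6, 97.4]
tool_rot: [0.852, 0.524, 0.001, 0.0]
force: [-0.6, 0.7, 6.1]
width: 60.0
finger_force: 45.0
tcp [566.3 -29.6  97.4] yaw_y -26.78 tilt [ 0.0015 -0.    ] F [-0.6  0.7  6.1] w 60.0 t 14.2
[ 0.00895657  0.18674508 -0.00230769]
```

```bash
python3 -m jog '[[[0,0,0,0,0,-2,-1],[0,0,0,0,0,0,-1],[0,0,0,0,0,0,-1]]]' 45 | grep -E 'force|pos'; python3 -c "
from h import *
plan(None);print(ctrl.read_state()['wrist_torque'])"; python3 -m jog '[[[0,0,0,0,0,-1.5,-1],[0,0,0,0,0,0,-1],[0,0,0,0,0,0,-1]]]' 45 | grep -E 'force|pos'; python3 -c "
from h import *
plan(None);print(ctrl.read_state()['wrist_torque'])"
```

```text
tool_pos: [566.5, -29.7, 97.6]
force: [-1.1, 0.3, 6.6]
finger_force: 45.0
tcp [566.5 -29.7  97.6] yaw_y -24.78 tilt [ 0.0019 -0.0001] F [-1.1  0.3  6.6] w 59.3 t 14.5
[-0.07525196  0.19743745 -0.01729838]
tool_pos: [566.5, -29.6, 97.7]
force: [-1.1, 1.4, 7.3]
finger_force: 45.0
tcp [566.5 -29.6  97.7] yaw_y -23.28 tilt [ 0.0021 -0.0001] F [-1.1  1.4  7.3] w 60.1 t 14.8
[-0.00116303  0.25190408  0.03658625]
```

```bash
python3 -m jog '[[[0,0,-0.001,0,0,0,-1],[0,0,-0.001,0,0,0,-1],[0,0,0,0,0,0,-1]]]' 45 | grep -E 'force|pos'; python3 -c "
from h import *
plan(None)"; python3 -m jog '[[[0,0,-0.001,0,0,0,-1],[0,0,-0.001,0,0,0,-1],[0,0,0,0,0,0,-1]]]' 45 | grep -E 'force|pos'; python3 -c "
from h import *
plan(None);print(ctrl.read_state()['wrist_torque'])"
```

```text
tool_pos: [566.0, -29.6, 99.0]
force: [-1.1, 0.6, 4.5]
finger_force: 45.0
tcp [566.  -29.6  99. ] yaw_y -23.25 tilt [0.0005 0.0002] F [-1.1  0.6  4.5] w 59.1 t 15.1
tool_pos: [565.5, -29.7, 100.4]
force: [-0.7, -0.2, -0.4]
finger_force: 45.0
tcp [565.5 -29.7 100.4] yaw_y -23.21 tilt [-0.0009  0.0002] F [-0.7 -0.2 -0.4] w 59.6 t 15.4
[-0.1089385   0.1319403  -0.01594242]
```

```bash
python3 -m jog '[[[0,0,-0.004,0,0,0,-1],[0,0,-0.008,0,0,0,-1],[0,0,-0.008,0,0,0,-1],[0,0,-0.008,0,0,0,-1],[0,0,-0.006,0,0,0,-1],[0,0,-0.0025,0,0,0,-1],[0,0,0,0,0,0,-1],[0,0,0,0,0,0,-1],[0,0,0,0,0,0,-1],[0,0,0,0,0,0,-1]]]' 45; python3 -c "
from h import *
plan((565.7,-29.8,137.5))
b=ctrl.read_camera('side');t=ctrl.read_camera('top');cv2.imwrite('pics/side3.png',b[:,:,::-1])
S=cv2.resize(b[150:260,180:310],(709,600),interpolation=2)
cv2.imwrite('pics/fin.png',S[:,:,::-1])
for z in (88+40,108,114+40):print(z,((proj('side',(565.7,-29.8,z))-[180,150])*5.45).round())
print('pin',((proj('side',(484.3,-55.1,86))-[180,150])*5.45).round(),((proj('side',(484.3,-55.1,56))-[180,150])*5.45).round())
"
```

```text
time_s: 16.4
tool_pos: [565.6, -29.6, 136.9]
tool_rot: [0.835, 0.551, -0.0, -0.0]
force: [-0.4, -0.0, -0.9]
width: 59.5
finger_force: 45.0
tcp [565.6 -29.6 136.9] yaw_y -23.2 tilt [-0.0006  0.0002] F [-0.4 -0.  -0.9] w 59.5 t 16.4
shift tool mm [-0.1  0.1 -0.6]
128 [371. 227.]
108 [372. 258.]
154 [370. 184.]
pin [207. 345.] [212. 390.]
```

View pics/fin.png

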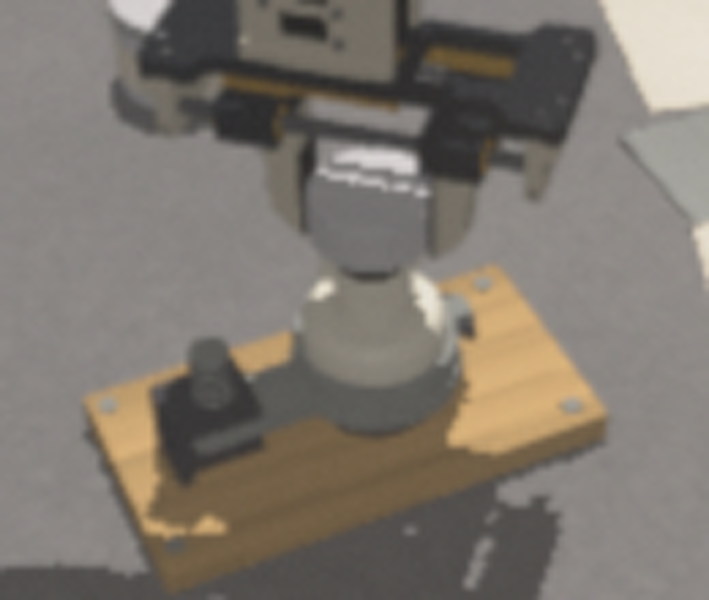

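The final crop shows the cap held level over the jar's mouth with a gap below it. The pin head sits on the fork with its top at about (207,345), which is where a fully home pin should project.

```bash
python3 -c "
from plant import ctrl
print(ctrl.hand_in())"
```

```text
the job is handed in; nothing more can be done
None
```

The job is handed in at about 16.5 s: the pin is home in the fork, and the cap was turned about 49° anticlockwise and is held level over the jar's mouth, its lower edge about 20 mm above the rim; no verdict came back.

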